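Snap the mixing spatula onto the drip stand

TASK

Take the orange-tabbed mixing spatula out of the wooden rack and hang it on the drip stand by its snap hook: press its sprung gate gently against the front bar of the stand's red loop until the bar has passed and the gate has sprung shut, then lower it until it hangs from the bar and let go. Do not force it (never press on the stand with more than 30 N) or drop it onto the bar, and leave the blue-tabbed spatula in the rack and everything else where it is.

Things in the scene. Friction and masses are not known exactly. Their poses are not given: they have to be found in the camera images.
- spatula: Loose steel mixing spatula, about 0.18 kg, 197 mm tall, upright in a rack slot. Origin: centre of its lower end; z up the shaft, x to the gate side of its hook, y through its thickness. In mm: blade 24 (x) by 4 (y), z 0 to 58; shaft diameter 8 on the z axis to z 122; above it the hook, a flat shape in the xz plane, 9 to 12 thick in y, with a mouth facing +x closed by the sprung gate.
- tab (a point): Centre of the orange spatula's finger tab, where to grip it across y: at (-24, 0, 158) mm in its frame. The tab is flat, 12 mm thick (y), x -34 to -14, z 120 to 178, and is the back of the hook. Axes as the spatula's.
- foot_under (a point): Point (19.5, 0, 120) mm in the orange spatula's frame, on the flat underside of the hook's foot (foot: x -34 to 24, z 120 to 134). The foot is rigid; lowering this underside onto the loop's bar is a way to feel the bar's height relative to the hook.
- mouth (a point): Point (20.5, 0, 161) mm in the orange spatula's frame: on the gate's outer face just below the nose, the best place to press on the bar's centre. The nose's lowest point is at z 169, x 13 to 23. Good bar centres are z 157 to 163; higher, the bar strikes the nose; much lower, the gate is stiff or the bar strikes the foot. Inside, the hook is free from x -14 to the gate.
- gate (a joint): Sprung gate of the orange hook: dark bar 5 by 9 mm, pivot at spatula (x,z) (18,136) mm, tip z 166. 0 = shut; positive = tip swings in towards the tab, to 1.1 rad. Torque 0.07 N m shut plus 0.14 N m/rad. At the mouth point it yields at 3 to 8 N; the bar passes over its tip 18 to 25 mm after first touch, the force drops and the gate springs shut. Lowering the spatula also takes a bar behind the nose past the tip.
- hook_seat (a point): Point of the orange spatula at (0, 0, 183.5) mm in its frame: where the bar's centre lies when the spatula hangs in the crotch of the arch. The arch is round bar of radius 5, axis through (x,z) (-14,186), (0,192), (13,186), and ends in the nose at (18,174).
- stand: Fixed drip stand. Origin: on the table under its post (diameter 16, top 305 mm up). Base x -40 to 60, y +-70, 14 high; tray 4 high before it. A black collar (diameter 28, 24 high) on the post carries a level rigid red loop of 7 mm round bar on the -x side. The collar's height is not measured: the bar's centre is 205 to 275 mm above the table, to be found by touch or seen.
- loop_foot (a point): Point of the stand at table height straight below the middle of the loop's front bar, 75 mm before the post. x from the front bar towards the post, y along the bar, which is straight from y -35 to 35 mm; side bars run back from its ends, the loop's inside is open for 60 mm in x. It tells nothing of the bar's height.
- rack: Fixed plywood rack block 75 (x) by 170 (y) by 75 high mm, origin under its centre. Two slots at y -45 and +45, 29 (x) by 7 (y) mm, floor 12 mm above the table, each holding one upright spatula (which is where varies), 63 mm deep.
- spare: Loose spatula of the same shape with a blue tab, standing in the rack's other slot; to be left there. Frame as the orange one.
- cup: Loose clear plastic cup, radius 38, 100 high mm; leave alone. Origin under its centre.
- hardener: Loose amber bottle, radius 26, 120 high mm; leave alone. Origin under its centre.
- tape: Loose roll of tape lying flat, radius 50, 24 high mm; leave alone. Origin under its centre.
- mould: Loose green mould block 90 by 70 by 35 mm; leave alone. Origin under its centre.

How it is judged:
By the outcome, as a careful person would: the job done as asked, in the order asked, and still so for the second after the job is handed in, with the robot touching nothing.
It also fails if it takes over 72 s, if anything falls off the work surface, if the arm or the gripper's body presses on something with over 40 N, if the wrist force passes 120 N, or if a joint passes its speed limit or range.

ROBOT

A 7-joint arm with a two-finger parallel gripper is mounted at the origin on the work surface. World frame = base frame: x ahead of the robot, y to its left, z up, the work surface at z = 0. Lengths are in mm, angles in rad, forces in N, time in s.
With the tool pointing down it reaches from about 425 to 950 mm from the base axis. Payload 16.7 kg.
Tool frame: the origin (TCP) lies midway between the tips of the shut fingers; the grasp point (between the pads) lies 19 mm behind it; x points along the fingers, z is the direction in which the jaws open and shut, and the axes are right-handed (so a half turn about x gives the same grasp; the last joint's range is limited). The gripper opens to 94 mm and grips with 3 to 60 N. Pads are 16 mm wide; open, the fingers measure 119 mm over their backs; the gripper's body (75 mm by 177 mm) begins 78 mm behind the grasp point.
Start: joints at [1.167, 0.426, 0.074, 1.606, -0.034, 1.111, -0.067], TCP at [170.105, -653.176, 205.467] pointing down, gripper open.
Joint ranges: [-2.85, 2.85], [-0.5, 2.14], [-1.23, 1.37], [0.21, 2.46], [-1.02, 4.16], [0.16, 2.05], [-2.73, 2.73]. Speed limits (rad/s): [1.89, 1.89, 2.39, 2.39, 3.01, 3.01, 3.01].

INTERFACE

Orientations are given as a unit quaternion [x, y, z, w].
In Python, from rig import observe, camera, hand_in, search_frame, silhouettes, place_of gives the robot as it stands. The module is installed in compiled form; this text tells all that it offers.
- The arm moves only by the tool arm_command, never from a script. Its argument "plan" is a list of rows, each a list of 4 numbers: the shift along the tool's x, y, z in mm, then the turn about the tool's x in rad. In form: [[x, y, z, yaw], ...]. A call has 1 to 12 rows; each row shifts and turns the pose as measured when the row begins, along the tool's axes as they then stand; what a row does not reach is not made up. A row lasts 1/10 s, in which the tool goes at most 50 mm and 8.59 degrees, less where a joint would pass 70% of its speed; a pose out of reach is approached as far as the arm can. A call with a gripper value outside its range is refused whole. "gripper" is the opening in per cent of the stroke, from 0 (shut) to 100 (fully open), set as the call begins (left out, the last holds). The fingers move at their own pace and stop on an object; the grip force is fixed at half the most. Time passes only in rows, so rows that do not move let the fingers close. It gives the time, the measured TCP pose, the force and the opening at its end, in the units of the state.
- observe(): the state, without advancing time (a new reading comes with each control period).
- camera(name): name is "scene" or "top" or "wrist"; returns a dict with "color" (400x640x3 uint8, blue, green, red), "mtx" (3x3 intrinsics, pixels), "cam_to_world" (4x4, takes a point from camera to world coordinates). Camera axes: x right, y down, z forward; pixel columns grow to the right and rows downward; lengths in mm; the calibration is good to about 2 mm. A picture is of the moment at which its call begins. There is no depth.
- hand_in(): hands the job in, once; it reports no verdict.
Trained networks look in a picture, given as the dict that the camera call returned (one of the last four; its "shot" number tells which), for a name from the list of things; names that differ only in an ending like _2 or _b are one class to them, and where a whole thing is asked for, a point or a joint stands for the part that bears it (a point fixed in the world has none). Each returns a list of dicts, best first, with "confidence" (0 to 1); they miss things now and then, are a little off and sometimes report something else, mostly with a low value. They report only what shows in the picture. A call takes as long as a camera call.
- search_frame(picture, name): "rect" ([left, top, right, bottom] in pixels, round what is visible of it).
- silhouettes(picture, name): "region" (400x640 bool, what is visible of it) and "rect" ([left, top, right, bottom] in pixels, round what is visible of it).
- place_of(picture, name): "pixel" ([column, row] in pixels: a listed point, or the origin of a listed thing).
The state is a dict: "time_s": time; "joint_positions": joint angles; "dq": joint speeds; "tau": joint torques, N m; "tcp_pos": TCP position; "orientation": TCP orientation; "force": force on the tool from outside, world axes, zero at the start; "torque": the same for the moment, N m; "grip_width": opening from 0.0 (shut) to 1.0 (fully open).
Only numpy, scipy, OpenCV 4.12 (cv2) and the standard library are available. Lean on these libraries where they do the work, as an engineer would, in place of code of your own. Each camera call takes 0.05 s, during which the arm holds its last target.

## Working session

There is one attempt and no reset: what is moved stays moved. The work goes in short steps, Python scripts to look and compute and a tool call to move; the robot and the scene stay as the last step left them, time stands still between calls to the robot, and variables do not carry over. Pictures are saved under pics/ and viewed, and the job is handed in when it is done.

Besides the shell and the picture viewer there is one more tool, called as name([rows], argument=value, ...), one row to a line, values as JSON. arm_command: Moves the arm, as the interface text tells. Its arguments: {"type":"object","properties":{"plan":{"type":"array"},"gripper":{"type":"number"}},"required":["plan"]}

```bash
mkdir -p pics
cat > h.py <<'E'
import numpy as np, cv2
from rig import *
def ray(p,px):
    K=p["mtx"];T=np.array(p["cam_to_world"]);d=np.linalg.inv(K)@np.array([px[0],px[1],1.]);d=T[:3,:3]@d
    return T[:3,3],d/np.linalg.norm(d)
def at_z(p,px,z):
    o,d=ray(p,px);return o+d*(z-o[2])/d[2]
def tri(obs):
    A=np.zeros((3,3));b=np.zeros(3)
    L=[ray(p,x) for p,x in obs]
    for o,d in L:
        M=np.eye(3)-np.outer(d,d);A+=M;b+=M@o
    X=np.linalg.solve(A,b)
    return X,[np.linalg.norm((np.eye(3)-np.outer(d,d))@(X-o)) for o,d in L]
def proj(p,X):
    T=np.linalg.inv(np.array(p["cam_to_world"]));c=T[:3,:3]@np.array(X,float)+T[:3,3];q=p["mtx"]@c;return q[:2]/q[2]
E
python3 - <<'E'
from h import *
s=observe();print({k:np.round(v,3).tolist() for k,v in s.items()})
P={}
for n in ["scene","top"]:
    p=camera(n);P[n]=p;cv2.imwrite(f"pics/{n}0.png",p["color"])
    print(n,np.round(np.array(p["cam_to_world"]),3).tolist(),np.round(p["mtx"],1).tolist())
    for t in ["spatula","tab","foot_under","mouth","hook_seat","stand","loop_foot","rack","spare","cup","hardener","tape","mould"]:
        r=place_of(p,t)
        print(n,t,[(np.round(x["pixel"],1).tolist(),round(x["confidence"],2)) for x in r[:3]])
E
```

```text
{'time_s': 0.0, 'joint_positions': [1.166, 0.427, 0.074, 1.607, -0.034, 1.111, -0.067], 'dq': [-0.0, -0.0, 0.001, 0.002, 0.0, -0.001, 0.001], 'tau': [-0.0, -93.583, 3.667, -45.419, -0.049, 0.02, 0.0], 'tcp_pos': [170.01, -652.78, 204.763], 'orientation': [0.433, 0.56, -0.432, 0.559], 'force': [0.529, -0.777, -0.55], 'torque': [0.025, 0.001, 0.025], 'grip_width': 0.999}
scene [[0.573, 0.528, -0.627, 1225.652], [0.82, -0.358, 0.447, -457.818], [0.011, -0.77, -0.637, 797.458], [0.0, 0.0, 0.0, 1.0]] [[363.0, 0.0, 317.2], [0.0, 363.0, 201.3], [0.0, 0.0, 1.0]]
scene spatula []
scene tab [([346.7, 173.2], 0.71)]
scene foot_under [([357.7, 189.4], 0.59)]
scene mouth [([358.8, 179.7], 0.88)]
scene hook_seat [([351.9, 168.1], 0.52), ([279.7, 255.0], 0.29)]
scene stand [([289.8, 279.6], 0.66)]
scene loop_foot [([281.5, 256.6], 0.96)]
scene rack [([361.6, 212.5], 0.72), ([352.2, 170.2], 0.56)]
scene spare []
scene cup [([376.5, 175.2], 0.94), ([290.8, 278.9], 0.27)]
scene hardener [([371.3, 254.9], 0.66)]
scene tape [([174.8, 260.5], 0.89), ([361.7, 211.8], 0.41)]
scene mould [([195.3, 307.2], 0.69), ([176.0, 262.5], 0.69)]
top [[-0.024, -0.998, 0.062, 490.341], [-1.0, 0.024, -0.0, 23.965], [-0.001, -0.062, -0.998, 1344.431], [0.0, 0.0, 0.0, 1.0]] [[455.5, 0.0, 318.4], [0.0, 455.5, 193.9], [0.0, 0.0, 1.0]]
top spatula [([283.0, 190.2], 0.44)]
top tab [([275.1, 198.6], 0.51)]
top foot_under [([279.2, 180.1], 0.43)]
top mouth [([275.4, 177.5], 0.65)]
top hook_seat [([275.3, 183.4], 0.45)]
top stand [([377.6, 161.3], 0.92)]
top loop_foot []
top rack [([267.5, 191.1], 0.72)]
top spare [([249.5, 191.0], 0.51)]
top cup [([198.3, 241.4], 0.91)]
top hardener [([297.7, 139.7], 0.7), ([195.0, 241.7], 0.4)]
top tape [([457.9, 238.5], 0.69)]
top mould [([458.9, 176.4], 0.97)]
```

View pics/scene0.png

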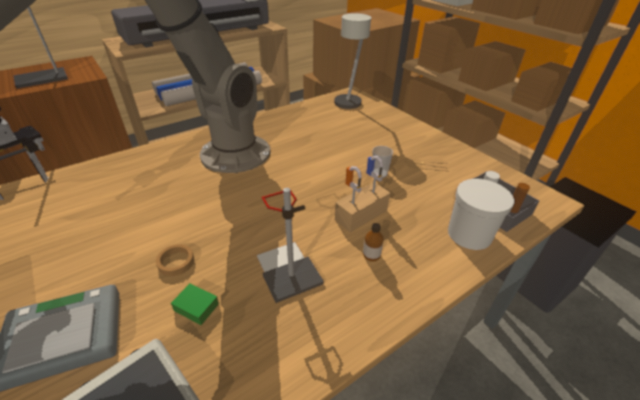

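View pics/top0.png

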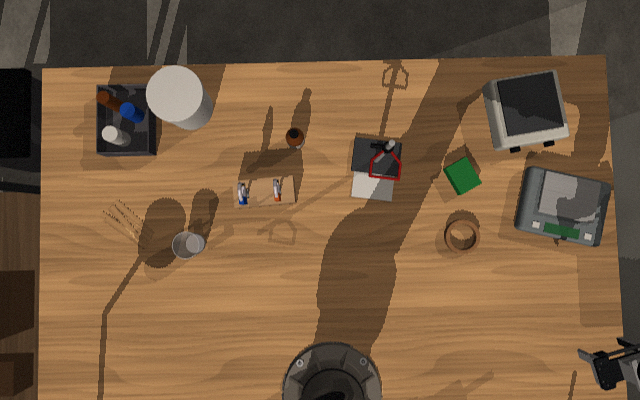

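Run:
```python
from h import *
for n,c in (("scene",(170,150,420,300)),("top",(230,130,400,220))):
    im=cv2.imread(f"pics/{n}0.png")[c[1]:c[3],c[0]:c[2]]
    im=cv2.resize(im,None,fx=(3 if n=="scene" else 4.5),fy=(3 if n=="scene" else 4.5),interpolation=cv2.INTER_CUBIC);cv2.imwrite(f"pics/{n}0z.png",im)
s=camera("scene");t=camera("top")
for nm,a,b in [("tab",(346.7,173.2),(275.1,198.6)),("mouth",(358.8,179.7),(275.4,177.5)),("seat",(351.9,168.1),(275.3,183.4)),("foot",(357.7,189.4),(279.2,180.1)),("stand",(289.8,279.6),(377.6,161.3)),("rack",(361.6,212.5),(267.5,191.1))]:
    X,e=tri([(s,a),(t,b)]);print(nm,X.round(1),np.round(e,1))
print(at_z(s,(281.5,256.6),0),at_z(s,(289.8,279.6),0),at_z(t,(377.6,161.3),0))
```

```text
tab [551.7 133.  170.9] [3.1 3.1]
mouth [606.2 131.6 180.4] [1.6 1.6]
seat [585.6 125.6 211.7] [6.1 6.1]
foot [604.8 127.7 145.5] [1.9 1.9]
stand [ 668.5 -152.9   -5. ] [2.8 2.8]
rack [585.5 173.5  18.4] [2.2 2.2]
[ 5.89001538e+02 -1.28685258e+02  1.13686838e-13] [ 673.54512247 -152.4533952     0.        ] [ 666.34759829 -154.58161853    0.        ]
```

View zooms.

View pics/scene0z.png

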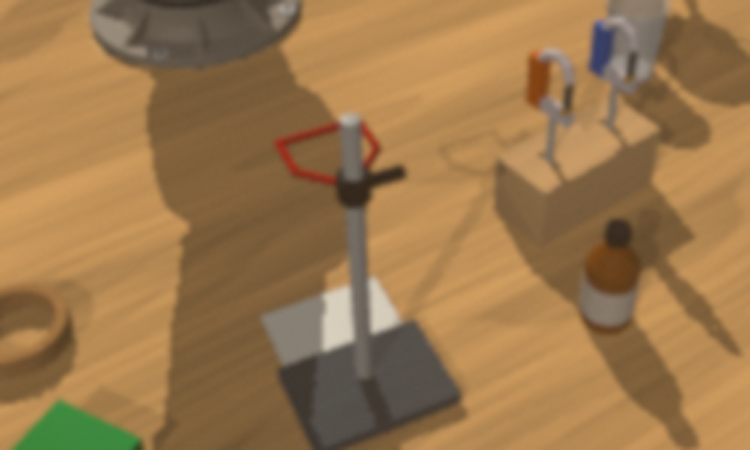

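View pics/top0z.png

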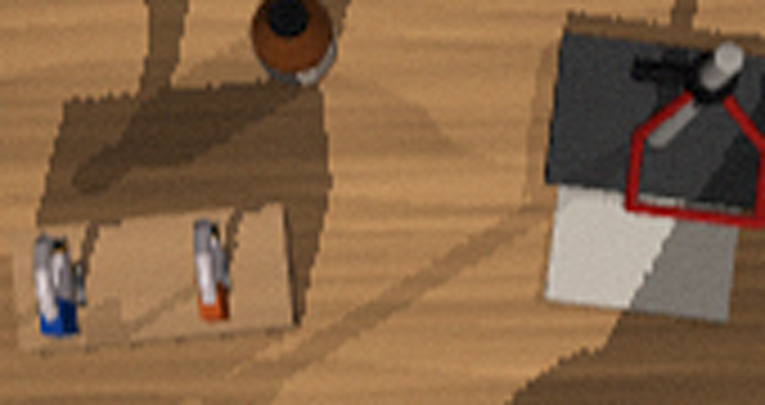

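Run:
```python
from h import *
s=camera("scene");t=camera("top")
for nm,a,b in [("A",(261.7,197.7),(398.9,180)),("B",(291.5,190.5),(369.6,176)),("posttop",(286.7,190.5),(230+728/4.5,130+55/4.5)),]:
    X,e=tri([(s,a),(t,b)]);print(nm,X.round(1),np.round(e,1))
for n,p,c,f in (("scene",s,(240,170,320,230),9),("top",t,(355,130,415,190),9),("sp",s,(335,155,375,220),9),("spt",t,(255,165,295,205),14)):
    im=p["color"][c[1]:c[3],c[0]:c[2]];cv2.imwrite(f"pics/z_{n}.png",cv2.resize(im,None,fx=f,fy=f,interpolation=cv2.INTER_CUBIC))
for p in (s,t):
  for n in ("tab","stand","rack","spatula","spare","gate"):
    for r in silhouettes(p,n)[:2]:
        print(n,r["confidence"],r["rect"])
```

```text
A [ 588.7 -171.7  239.8] [1.5 1.5]
B [601.9 -98.4 238.6] [4.5 4.5]
posttop [ 670.7 -147.1  304.1] [1.3 1.3]
tab 0.7 [341.9, 166.2, 364.8, 202.2]
tab 0.16 [336.5, 180.8, 390.0, 230.4]
stand 0.83 [258.7, 190.0, 322.1, 304.4]
rack 0.83 [332.1, 183.2, 389.4, 232.9]
spatula 0.51 [345.5, 164.4, 362.7, 205.7]
spare 0.84 [364.0, 158.3, 383.9, 189.3]
tab 0.66 [272.5, 179.3, 280.0, 201.1]
stand 0.8 [350.2, 136.4, 402.3, 202.6]
rack 0.69 [230.5, 172.7, 295.7, 211.0]
rack 0.33 [351.1, 136.5, 403.8, 203.6]
spatula 0.42 [271.7, 177.4, 279.8, 200.5]
spare 0.52 [241.8, 178.4, 249.7, 205.7]
```

View pics/z_scene.png

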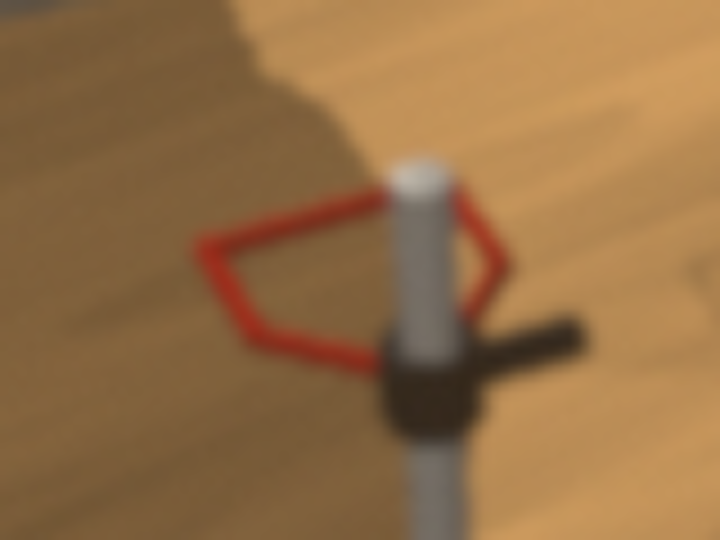

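View pics/z_top.png

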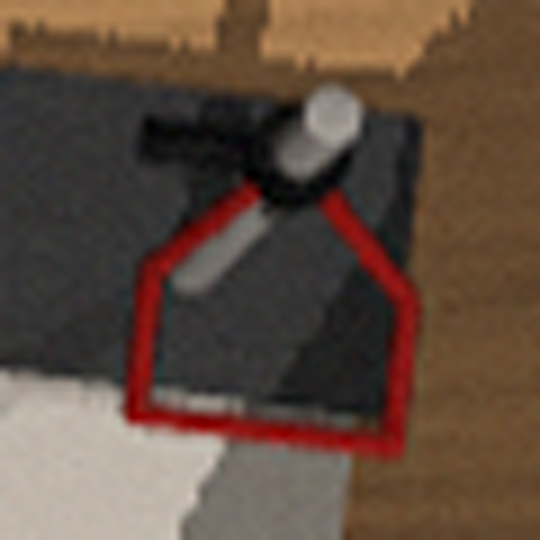

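View pics/z_sp.png

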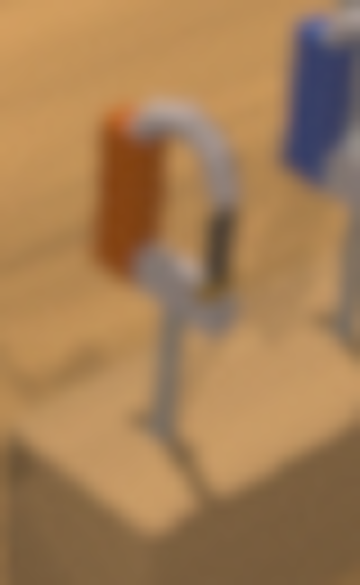

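View pics/z_spt.png

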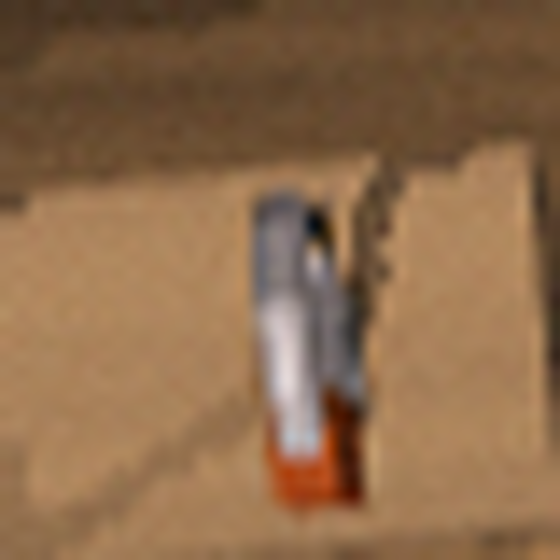

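Run:
```python
from h import *
from scipy.optimize import least_squares
s=camera("scene");t=camera("top")
def R(a): return np.array([[np.cos(a),-np.sin(a)],[np.sin(a),np.cos(a)]])
def W(q,l): 
    xy=q[:2]+R(q[2])@np.array(l[:2],float); return np.array([*xy,l[2]])
obs=[(s,(263.2,197.4),(-75,-35,'h')),(t,(370.2,175.8),(-75,35,'h')),(t,(399.2,179),(-75,-35,'h')),
 (t,(392,147),(0,0,305)),(s,(286.7,190),(0,0,305))]
def f(q): return np.concatenate([proj(p,W(q,(l[0],l[1],q[3] if l[2]=='h' else l[2])))-u for p,u,l in obs])
r=least_squares(f,[670,-150,0.1,240]);print("stand",r.x.round(3),r.fun.round(1))
q=r.x;print("barmid",W(q,(-75,0,q[3])),"collar, expected loop back in top:",[proj(t,W(q,(a,b,q[3]))).round(1) for a,b in((-15,35),(-15,-35),(-75,0))])
obs2=[(s,(351.7,211.7)),(s,(335.7,202.7)),(s,(390,192.7)),(t,(292.9,175.3)),(t,(296,202.7)),(t,(233.8,207.8))]
L=[(37.5,-85,75),(-37.5,-85,75),(37.5,85,75),(37.5,-85,75),(-37.5,-85,75),(-37.5,85,75)]
def g(q): return np.concatenate([proj(p,W(q,l))-u for (p,u),l in zip(obs2,L)])
r2=least_squares(g,[585,170,0.]);print("rack",r2.x.round(3),r2.fun.round(1))
k=r2.x
# spatula pixel features
ob3=[(s,(335+130/9,155+108/9),(-24,0,178)),(s,(335+115/9,155+270/9),(-24,0,120)),(s,(335+222/9,155+200/9),(20,0,170)),(s,(335+212/9,155+318/9),(22,0,122)),(s,(335+158/9,155+425/9),(0,0,63)),
 (t,(255+320/14,165+465/14),(-24,0,178)),(t,(255+282/14,165+210/14),(20,0,178)),(s,(346.7,173.2),(-24,0,158)),(s,(358.8,179.7),(20.5,0,161)),(t,(275.4,177.5),(20.5,0,161)),(t,(275.1,198.6),(-24,0,158))]
def W3(q,l): return W(q,(l[0],l[1],l[2]+12))
def m(q): return np.concatenate([proj(p,W3(q,l))-u for p,u,l in ob3])
r3=least_squares(m,[585,130,0.],loss="soft_l1");print("spat",r3.x.round(3),m(r3.x).round(1))
print("slot",W(k,(0,-45,0)),"tab",W3(r3.x,(-24,0,158)),"tab by rack",W3([*W(k,(0,-45,0))[:2],k[2]],(-24,0,158)))
from scipy.spatial.transform import Rotation as Ro
o=observe();print(Ro.from_quat(o["orientation"]).as_matrix().round(3))
```

```text
stand [ 6.67255e+02 -1.46475e+02 -1.34000e-01  2.41093e+02] [-2.  -0.3 -0.6  0.9 -1.   0.8 -0.9 -3.7 -1.2 -0.7]
barmid [ 592.92216746 -136.49067878  241.09343026] collar, expected loop back in top: [array([372.1, 152.4]), array([400.6, 155.5]), array([383.9, 178.3])]
rack [5.78850e+02 1.78576e+02 7.20000e-02] [-0.8  2.9 -1.3 -0.6 -0.6  0.2 -1.   0.2 -1.6 -0.6 -0.2  0.2]
spat [5.79172e+02 1.34514e+02 5.10000e-02] [-0.5  1.4 -0.1 -0.9 -0.8  0.3 -0.6  0.6 -0.9  0.2 -2.6 -0.7 -1.1  0.3
  1.8  0.7 -0.   0.4 -0.7  3.2  0.9 -0.6]
slot [582.09194341 133.69248154   0.        ] tab [555.20405781 133.28304421 170.        ] tab by rack [558.15429731 131.96358047 170.        ]
[[ 0.     0.968  0.252]
 [ 0.     0.252 -0.968]
 [-1.     0.    -0.   ]]
```

arm_command([
  [-50, 0, 0, 0.065],
  [-50, 0, 0, 0.065],
  [-50, 0, 0, 0.065],
  [0, 37, -30, 0],
  [0, 37, -30, 0],
  [0, 37, -30, 0],
  [0, 37, -30, 0],
  [0, 37, -30, 0],
  [0, 37, -30, 0],
  [0, 37, -30, 0],
  [0, 37, -30, 0],
  [0, 37, -30, 0],
])

```text
time_s: 3.5
tcp_pos: [494.2, -361.6, 361.7]
orientation: [0.49, 0.508, -0.491, 0.51]
force: [0.2, -0.5, -0.1]
grip_width: 0.995
```

```bash
cat >> h.py <<'E'
from scipy.spatial.transform import Rotation as Ro
def Rt(): return Ro.from_quat(observe()["orientation"]).as_matrix()
def rel(target,yaw=None):
    o=observe();R=Rt();d=R.T@(np.array(target)-np.array(o["tcp_pos"]))
    a=np.arctan2(R[1,1],R[0,1])
    print("tcp",np.round(o["tcp_pos"],1),"yaw",round(a,4),"F",np.round(o["force"],1),"t",o["time_s"],"tool shift",d.round(1),"dist",round(np.linalg.norm(d),1),"turn",None if yaw is None else round(a-yaw,4))
E
python3 -c "
from h import *
rel([520,50,350],0.06)
print(Rt().round(3))"
```

```text
tcp [ 494.2 -361.6  361.7] yaw 0.038 F [ 0.2 -0.5 -0.1] t 3.5 tool shift [  10.5   41.4 -410.3] dist 412.5 turn -0.022
[[ 0.001  0.999  0.038]
 [-0.003  0.038 -0.999]
 [-1.     0.001  0.003]]
```

arm_command([
  [-5, 5, -50, 0],
  [-5, 5, -50, 0],
  [0, 0, -50, 0],
  [0, 0, -50, 0],
  [0, 0, -25, -0.02],
])

```text
time_s: 4.0
tcp_pos: [498.4, -132.9, 369.7]
orientation: [0.483, 0.515, -0.484, 0.516]
force: [1.2, 0.2, -0.4]
grip_width: 1.002
```

Run:
```python
from h import *
p=camera("wrist");cv2.imwrite("pics/w1.png",p["color"]);rel([0,0,0]);print(np.round(p["cam_to_world"],2).tolist(),p["mtx"].tolist())
np.savez("w1.npz",T=p["cam_to_world"],K=p["mtx"])
print([proj(p,X).round(0) for X in ([593,-136,241],[667,-146,305],[667,-146,0])])
```

```text
tcp [ 498.6 -130.   369.9] yaw 0.0693 F [0.9 5.2 1.8] t 4.05 tool shift [ 369.5 -488.7 -164.5] dist 634.3 turn None
[[0.06, -0.97, -0.23, 564.47], [-1.0, -0.06, -0.02, -127.55], [0.0, 0.23, -0.97, 549.11], [0.0, 0.0, 0.0, 1.0]] [[307.64444137500664, 0.0, 320.7528135861761], [0.0, 307.64444137500664, 198.48368239250416], [0.0, 0.0, 1.0]]
[array([331.,  95.]), array([356., -24.]), array([335.,  63.])]
```

View pics/w1.png

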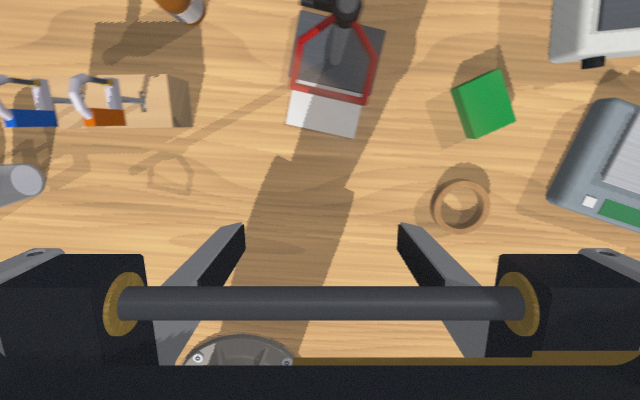

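Run:
```python
from h import *
im=cv2.imread("pics/w1.png")
for n,c in (("l",(270,0,400,150)),("s",(0,50,210,150))):
    f=700/ (c[2]-c[0]); f=min(f,4); cv2.imwrite(f"pics/w1{n}.png",cv2.resize(im[c[1]:c[3],c[0]:c[2]],None,fx=f,fy=f,interpolation=cv2.INTER_CUBIC));print(f)
```

```text
4
3.3333333333333335
```

View pics/w1l.png

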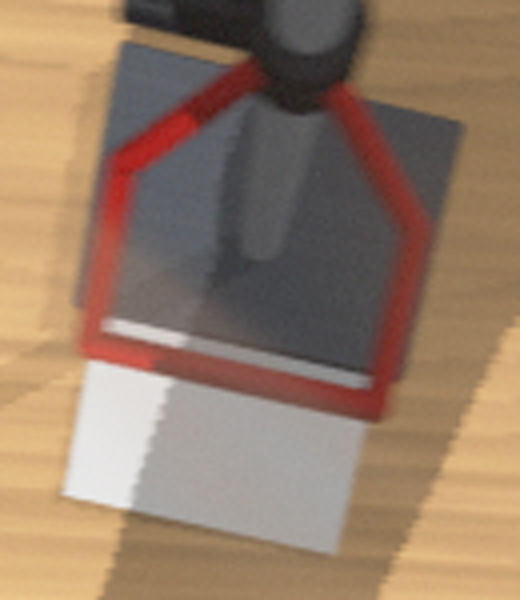

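View pics/w1s.png

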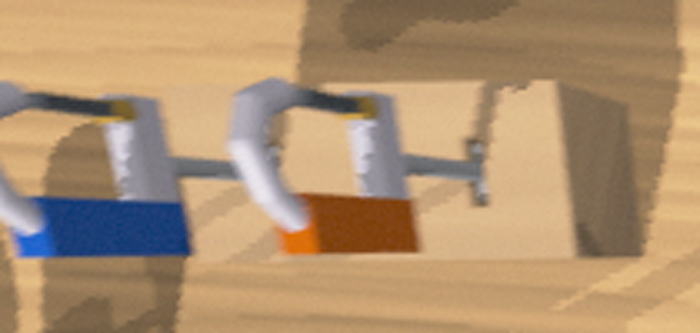

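```bash
cat > fit.py <<'E'
from h import *
from scipy.optimize import least_squares
s=camera("scene");t=camera("top")
z=np.load("w1.npz");w={"mtx":z["K"],"cam_to_world":z["T"]}
def R(a): return np.array([[np.cos(a),-np.sin(a)],[np.sin(a),np.cos(a)]])
def W(q,l): 
    xy=q[:2]+R(q[2])@np.array(l[:2],float); return np.array([*xy,l[2]])
obs=[(s,(263.2,197.4),(-75,-35,'h')),(t,(370.2,175.8),(-75,35,'h')),(t,(399.2,179),(-75,-35,'h')),
 (t,(392,142.8),(0,0,305)),(s,(286.7,190),(0,0,305)),(w,(293.2,86.7),(-75,35,'h')),(w,(364,100.5),(-75,-35,'h'))]
def f(q): return np.concatenate([proj(p,W(q,(l[0],l[1],q[3] if l[2]=='h' else l[2])))-u for p,u,l in obs])
r=least_squares(f,[670,-150,0.1,240],loss="soft_l1");print("stand",r.x.round(3),f(r.x).round(1))
q=r.x;print("barmid",W(q,(-75,0,q[3])))
ob3=[(s,(335+130/9,155+108/9),(-24,0,178)),(s,(335+115/9,155+270/9),(-24,0,120)),(s,(335+222/9,155+200/9),(20,0,170)),(s,(335+158/9,155+425/9),(0,0,63)),
 (t,(255+320/14,165+465/14),(-24,0,178)),(t,(255+282/14,165+210/14),(20,0,178)),(s,(346.7,173.2),(-24,0,158)),(s,(358.8,179.7),(20.5,0,161)),
 (w,(143.4,101.6),(0,0,63)),(w,(89.1,118.4),(-24,0,178)),(w,(124.5,117.5),(-24,0,120))]
def W3(q,l): return W(q,(l[0],l[1],l[2]+12))
def m(q): return np.concatenate([proj(p,W3(q,l))-u for p,u,l in ob3])
r3=least_squares(m,[585,130,0.],loss="soft_l1");print("spat",r3.x.round(3),m(r3.x).round(1))
print("tab",W3(r3.x,(-24,0,158)))
E
python3 fit.py
```

```text
stand [ 6.68910e+02 -1.44330e+02 -1.32000e-01  2.39892e+02] [-0.9  0.1 -1.6  0.3 -1.9  0.2 -1.9 -0.2  0.1 -0.7  0.2 -0.8  1.1  0.5]
barmid [ 594.56553281 -134.43399468  239.89169495]
spat [5.80090e+02 1.34162e+02 1.03000e-01] [-0.7  1.7 -0.3 -0.6 -0.4  0.4 -0.8  0.4 -2.  -1.1 -1.4 -0.   1.6  1.
  0.3  0.5  0.3  1.   1.3 -0.9 -2.   1.1]
tab [556.2167987  131.70315825 170.        ]
```

```bash
python3 -c "
from h import *
rel([557,132,270],0.075)"
```

```text
tcp [ 498.6 -135.8  369.6] yaw 0.0635 F [-0.  -0.8 -0.7] t 4.15 tool shift [  99.1   75.2 -263.7] dist 291.6 turn -0.0115
```

arm_command([
  [0, 10, -48, 0],
  [0, 10, -48, 0],
  [10, 10, -45, 0],
  [20, 15, -43, 0],
  [30, 15, -35, 0],
  [30, 12, -30, -0.012],
  [10, 3, -15, 0],
  [0, 0, 0, 0],
])

```text
time_s: 4.95
tcp_pos: [565.5, 126.0, 264.7]
orientation: [0.486, 0.512, -0.487, 0.515]
force: [0.3, 0.5, -0.7]
grip_width: 1.0
```

Run:
```python
from h import *
p=camera("wrist");cv2.imwrite("pics/w2.png",p["color"]);rel([557,132,200],.075);
for l in ((-24,0,178),(-24,0,120),(0,0,63),(0,0,197)): 
    c,s=np.cos(.08),np.sin(.08); print(proj(p,[580.1+c*l[0],134+s*l[0],l[2]+12]).round(1))
```

```text
tcp [565.7 124.7 265.3] yaw 0.0524 F [-0.2  0.4  0.3] t 5.0 tool shift [65.2 -8.5 -8.1] dist 66.3 turn -0.0226
[313.6 215.4]
[314.6 199.7]
[314.7 169.3]
[312.2 192.8]
```

View pics/w2.png

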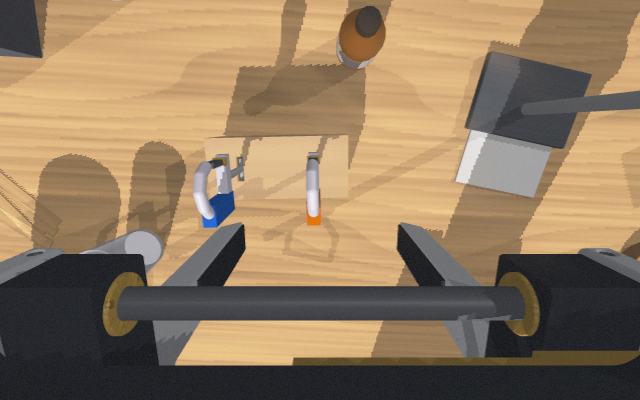

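arm_command([
  [15, -5, -5, -0.02],
  [20, -4, -3, 0],
  [20, 0, 0, 0],
  [0, 0, 0, 0],
])

```text
time_s: 5.4
tcp_pos: [559.8, 123.2, 211.7]
orientation: [0.484, 0.512, -0.484, 0.519]
force: [0.4, -0.8, -0.3]
grip_width: 1.003
```

Run:
```python
from h import *
p=camera("wrist");cv2.imwrite("pics/w3.png",p["color"]);rel([556.5,132,151],.075);
```

```text
tcp [560.5 123.4 213.2] yaw 0.0625 F [-0.1  0.3 -0.2] t 5.45 tool shift [62.1 -4.  -9.3] dist 62.9 turn -0.0125
```

View pics/w3.png

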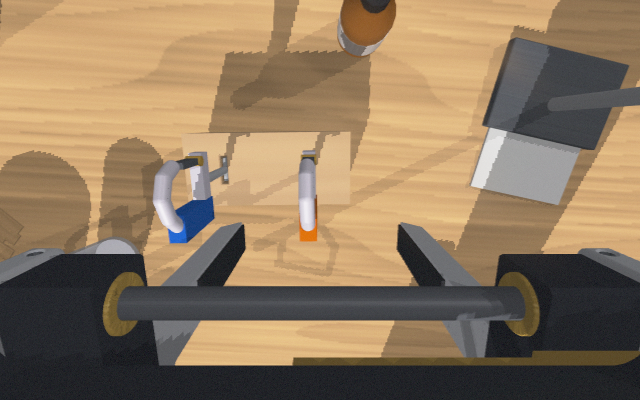

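arm_command([
  [0, -4, -9, -0.012],
  [0, 0, 0, 0],
])

```text
time_s: 5.65
tcp_pos: [557.2, 131.2, 215.8]
orientation: [0.483, 0.513, -0.48, 0.522]
force: [0.0, 0.5, -0.3]
grip_width: 0.999
```

Run:
```python
from h import *
rel([556.5,132,151],.075);
```

```text
tcp [557.2 131.2 215.8] yaw 0.0727 F [ 0.   0.5 -0.3] t 5.65 tool shift [64.8 -1.3 -1.2] dist 64.8 turn -0.0023
```

arm_command([
  [20, -1, -1, 0],
  [20, 0, 0, 0],
  [15, 0, 0, 0],
  [0, 0, 0, 0],
  [0, 0, 0, 0],
])

```text
time_s: 6.15
tcp_pos: [559.7, 132.5, 164.4]
orientation: [0.485, 0.512, -0.478, 0.524]
force: [-0.4, 0.5, 0.7]
grip_width: 1.001
```

Run:
```python
from h import *
rel([556.5,132,151],.075);
p=camera("wrist");cv2.imwrite("pics/w4.png",p["color"])
```

```text
tcp [559.7 132.5 164.4] yaw 0.0727 F [-0.4  0.5  0.7] t 6.15 tool shift [13.4 -3.5  0.2] dist 13.8 turn -0.0023
```

View pics/w4.png

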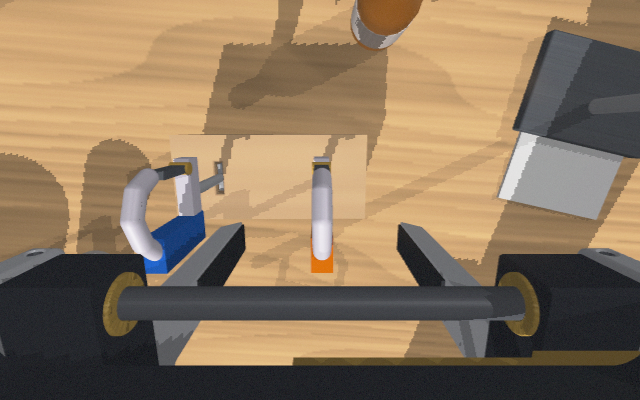

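arm_command([
  [13, -3, 0, 0],
  [0, -1, 0, 0],
  [0, 0, 0, 0],
])

```text
time_s: 6.5
tcp_pos: [556.4, 132.2, 151.8]
orientation: [0.486, 0.511, -0.478, 0.524]
force: [0.1, 0.4, -1.4]
grip_width: 0.999
```

Run:
```python
from h import *
rel([556.5,132,151],.075);print(Rt().round(4))
```

```text
tcp [556.4 132.2 151.8] yaw 0.0725 F [ 0.1  0.4 -1.4] t 6.5 tool shift [0.8 0.1 0.2] dist 0.8 turn -0.0025
[[ 0.0214  0.9972  0.0723]
 [-0.0045  0.0724 -0.9974]
 [-0.9998  0.021   0.006 ]]
```

arm_command([
  [0, 0, 0, 0],
  [0, 0, 0, 0],
  [0, 0, 0, 0],
  [0, 0, 0, 0],
  [0, 0, 0, 0],
  [0, 0, 0, 0],
  [0, 0, 0, 0],
  [0, 0, 0, 0],
], gripper=0)

```text
time_s: 7.3
tcp_pos: [556.8, 132.3, 152.6]
orientation: [0.486, 0.511, -0.477, 0.525]
force: [-0.1, -0.5, 1.1]
grip_width: 0.358
```

Run:
```python
from h import *
rel([556.5,132,151],.075);print(Rt().round(4));o=observe();print(o["grip_width"],o["torque"])
```

```text
tcp [556.8 132.3 152.6] yaw 0.0724 F [-0.1 -0.5  1.1] t 7.3 tool shift [ 1.6 -0.3  0.3] dist 1.6 turn -0.0026
[[ 0.0224  0.9971  0.0723]
 [-0.0043  0.0724 -0.9974]
 [-0.9997  0.022   0.0059]]
0.35785473849434846 [0.02093148 0.02757818 0.02474491]
```

Still closing.

arm_command([
  [0, 0, 0, 0],
  [0, 0, 0, 0],
  [0, 0, 0, 0],
  [0, 0, 0, 0],
  [0, 0, 0, 0],
  [0, 0, 0, 0],
])

```text
time_s: 7.9
tcp_pos: [556.8, 132.4, 152.6]
orientation: [0.486, 0.511, -0.477, 0.525]
force: [-0.2, 0.5, 0.0]
grip_width: 0.125
```

Run:
```python
from h import *
rel([556.5,132,151],.075);print(Rt().round(4));o=observe();print(o["grip_width"],o["torque"])
p=camera("wrist");cv2.imwrite("pics/w5.png",p["color"])
```

```text
tcp [556.8 132.4 152.6] yaw 0.0724 F [-0.2  0.5  0. ] t 7.9 tool shift [ 1.6 -0.3  0.4] dist 1.7 turn -0.0026
[[ 0.0224  0.9971  0.0723]
 [-0.0042  0.0724 -0.9974]
 [-0.9997  0.022   0.0058]]
0.1253472179961652 [0.1131179  0.01535719 0.00781898]
```

View pics/w5.png

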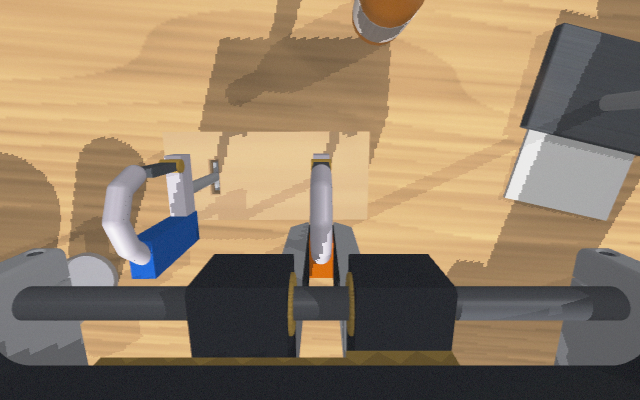

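arm_command([
  [-15, 0, 0, 0],
  [-20, 0, 0, 0],
  [-25, 0, 0, 0],
  [-25, 0, 0, 0],
  [-25, 0, 0, 0],
  [-15, 0, 0, 0],
  [0, 0, 0, 0],
  [0, 0, 0, 0],
])

```text
time_s: 8.75
tcp_pos: [552.9, 133.1, 288.1]
orientation: [0.486, 0.511, -0.477, 0.525]
force: [-0.1, -0.2, -1.0]
grip_width: 0.125
```

Run:
```python
from h import *
rel([527,-125.4,278],-.132);print(Rt().round(4));o=observe();print(o["grip_width"],o["torque"])
p=camera("wrist");cv2.imwrite("pics/w6.png",p["color"])
p=camera("scene");cv2.imwrite("pics/s6.png",cv2.resize(p["color"][120:240,280:420],None,fx=5,fy=5,interpolation=cv2.INTER_CUBIC))
```

```text
tcp [552.9 133.1 288.1] yaw 0.0736 F [-0.1 -0.2 -1. ] t 8.75 tool shift [ 10.4 -45.1 255.8] dist 260.0 turn 0.2056
[[ 0.0233  0.997   0.0734]
 [-0.0036  0.0735 -0.9973]
 [-0.9997  0.023   0.0053]]
0.12450965694257511 [-0.01691615  0.09192495  0.0068593 ]
```

View pics/w6.png

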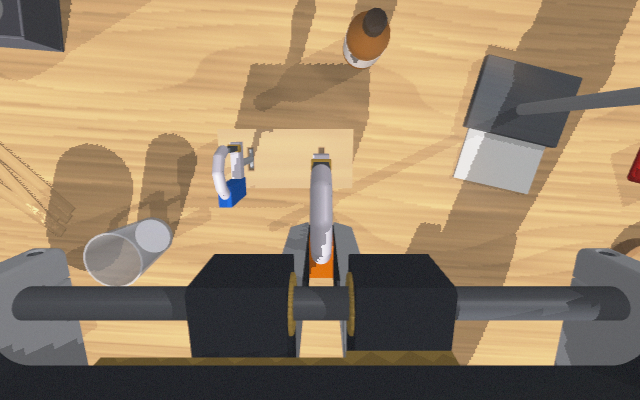

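View pics/s6.png

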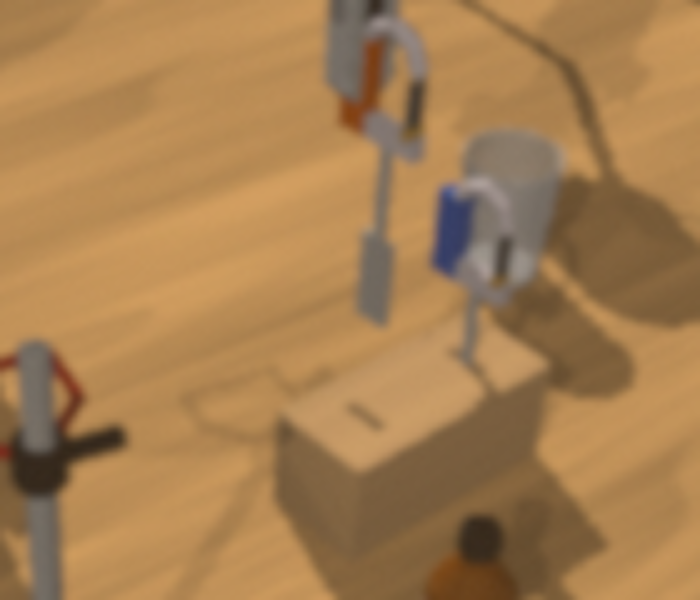

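arm_command([
  [0, -20, 20, 0.05],
  [0, -20, 35, 0.05],
  [0, -12, 40, 0.05],
  [0, 0, 40, 0.05],
  [0, 5, 40, 0],
  [0, 5, 35, 0],
  [0, 3, 20, 0],
  [0, 0, 0, 0],
  [0, 0, 0, 0],
])

```text
time_s: 9.75
tcp_pos: [492.1, -106.9, 278.0]
orientation: [0.534, 0.463, -0.53, 0.468]
force: [0.1, 0.5, -1.3]
grip_width: 0.127
```

Run:
```python
from h import *
rel([527,-125.4,278],-.132);print(Rt().round(4))
p=camera("wrist");cv2.imwrite("pics/w7.png",p["color"])
p=camera("scene");cv2.imwrite("pics/s7.png",cv2.resize(p["color"][130:290,210:350],None,fx=4,fy=4,interpolation=cv2.INTER_CUBIC))
```

```text
tcp [ 492.1 -106.9  278. ] yaw -0.1327 F [ 0.1  0.5 -1.3] t 9.75 tool shift [ 0.3 37.1 13.7] dist 39.5 turn -0.0007
[[ 8.300e-03  9.912e-01 -1.323e-01]
 [-1.700e-03 -1.323e-01 -9.912e-01]
 [-1.000e+00  8.400e-03  6.000e-04]]
```

View pics/w7.png

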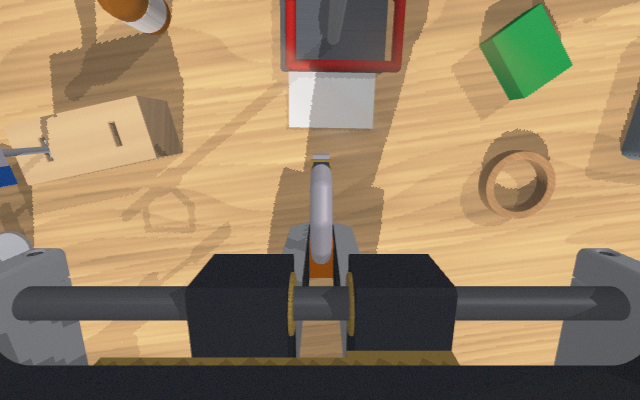

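View pics/s7.png

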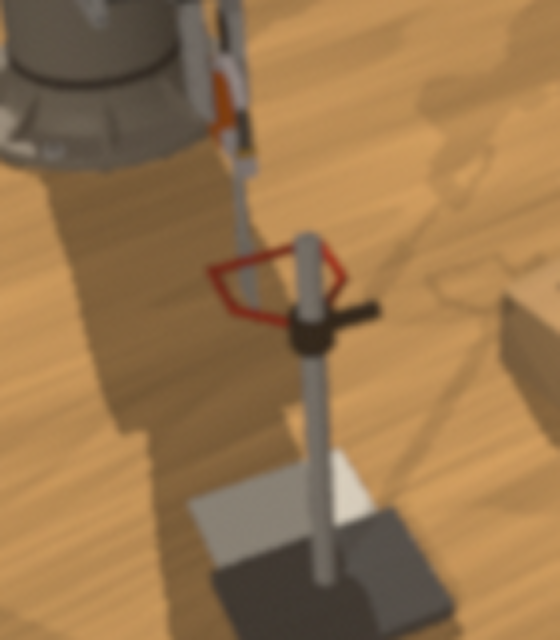

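Run:
```python
from h import *
p=camera("wrist");im=p["color"].astype(int)
red=(im[:,:,2]>90)&(im[:,:,1]<60)&(im[:,:,0]<60)
rows=[]
for c in range(300,390,10):
    r=np.where(red[40:90,c])[0]+40; rows.append((c,r.min(),r.max()) if len(r) else c)
print(rows)
for px in ((287,67),(399,67)): print(at_z(p,px,240).round(1))
n=np.array([.991,-.132]);b=np.array([594.6,-134.4])
rel([*(b-n*43.5),278],-.132);rel([*(b-n*43.5),278],-.132)
# mouth/hook end visible: foot tip
print(proj(p,[0,0,0]))
def S(l): # spatula pt in world assuming grasp
    o=observe();R=Rt();a=np.arctan2(R[1,1],R[0,1]);return np.array([o["tcp_pos"][0]+np.cos(a)*(l[0]+24),o["tcp_pos"][1]+np.sin(a)*(l[0]+24),o["tcp_pos"][2]-140.6+l[2]])
print(proj(p,S((24,0,134))).round(1),proj(p,S((24,0,120))).round(1),proj(p,S((0,0,197))).round(1),proj(p,S((-34,0,178))).round(1))
cv2.imwrite("pics/w8.png",cv2.resize(p["color"][130:290,270:370],None,fx=3.7,fy=3.7,interpolation=cv2.INTER_CUBIC))
```

```text
[300, (310, np.int64(60), np.int64(62)), (320, np.int64(60), np.int64(70)), (330, np.int64(60), np.int64(70)), (340, np.int64(60), np.int64(70)), (350, np.int64(61), np.int64(70)), (360, np.int64(61), np.int64(71)), (370, np.int64(61), np.int64(71)), 380]
[598.4 -97.2 240. ]
[ 588.7 -170.8  240. ]
tcp [ 492.4 -106.   278.4] yaw -0.1307 F [ 0.5  0.9 -2.5] t 9.9 tool shift [ 1.  61.5 14.7] dist 63.3 turn 0.0013
tcp [ 492.4 -106.   278.4] yaw -0.1307 F [ 0.5  0.9 -2.5] t 9.9 tool shift [ 1.  61.5 14.7] dist 63.3 turn 0.0013
[298.97772483 440.05899622]
[321.2 156.1] [321.2 154.2] [321.6 226.9] [321.4 279.3]
```

View pics/w8.png

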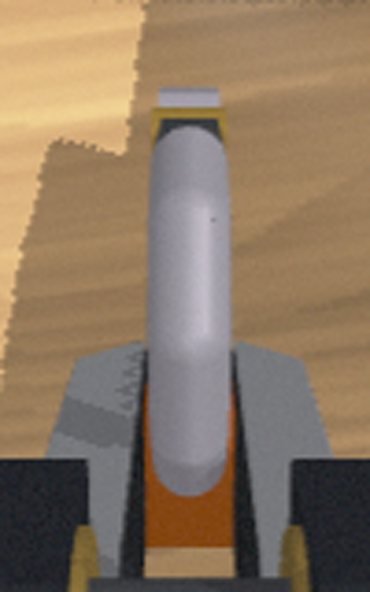

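arm_command([
  [0, 10, 15, 0],
  [0, 25, 0, 0],
  [0, 20, 0, 0],
  [0, 6, 0, 0],
  [0, 0, 0, 0],
  [0, 0, 0, 0],
])

```text
time_s: 10.5
tcp_pos: [553.6, -127.7, 278.6]
orientation: [0.532, 0.465, -0.528, 0.47]
force: [0.6, -0.6, -2.3]
grip_width: 0.127
```

Run:
```python
from h import *
n=np.array([.991,-.132]);b=np.array([594.6,-134.4])
rel([*(b-n*43.5),278],-.132);print(Rt()[:,0].round(4))
p=camera("wrist");cv2.imwrite("pics/w9.png",cv2.resize(p["color"][60:290,220:430],None,fx=2.6,fy=2.6,interpolation=cv2.INTER_CUBIC))
p=camera("scene");cv2.imwrite("pics/s9.png",cv2.resize(p["color"][150:250,240:320],None,fx=6,fy=6,interpolation=cv2.INTER_CUBIC))
```

```text
tcp [ 553.6 -127.7  278.6] yaw -0.1251 F [ 0.6 -0.6 -2.3] t 10.5 tool shift [ 0.6 -2.   1.2] dist 2.4 turn 0.0069
[ 0.0086 -0.0018 -1.    ]
```

View pics/w9.png

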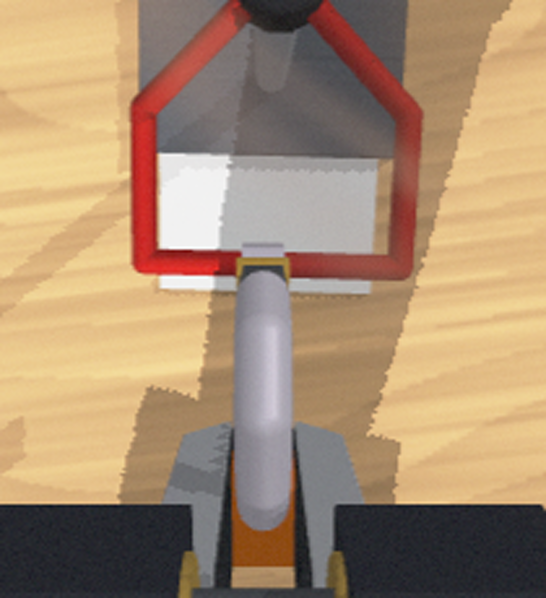

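View pics/s9.png

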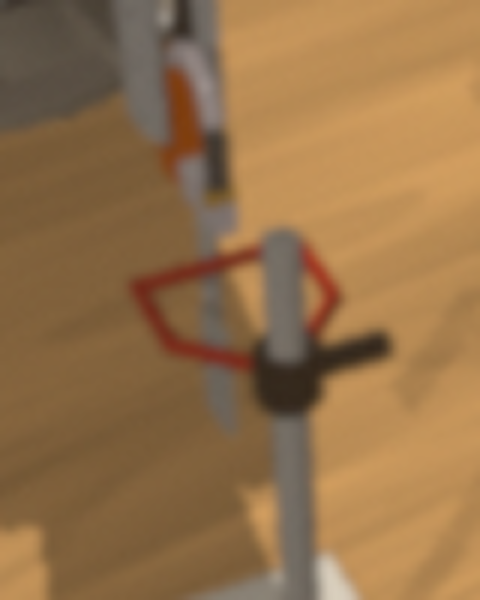

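arm_command([
  [4, -1, 1, 0.007],
  [4, 0, 0, 0],
  [0, 0, 0, 0],
  [0, 0, 0, 0],
])

```text
time_s: 11.0
tcp_pos: [551.0, -128.7, 270.6]
orientation: [0.534, 0.463, -0.53, 0.469]
force: [-0.2, -0.6, -2.2]
grip_width: 0.13
```

arm_command([
  [1.5, 0, 0, 0],
  [0, 0, 0, 0],
])

```text
time_s: 11.2
tcp_pos: [550.9, -128.7, 269.1]
orientation: [0.534, 0.463, -0.53, 0.469]
force: [-0.4, -0.9, -1.9]
grip_width: 0.126
```

arm_command([
  [1.5, 0, 0, 0],
  [0, 0, 0, 0],
])

```text
time_s: 11.4
tcp_pos: [551.0, -128.8, 267.5]
orientation: [0.534, 0.463, -0.53, 0.469]
force: [0.5, 0.3, -2.2]
grip_width: 0.126
```

arm_command([
  [1.5, 0, 0, 0],
  [0, 0, 0, 0],
])

```text
time_s: 11.6
tcp_pos: [551.1, -128.8, 265.9]
orientation: [0.534, 0.463, -0.53, 0.469]
force: [0.2, -0.7, -1.4]
grip_width: 0.126
```

arm_command([
  [1, 0, 0, 0],
  [0, 0, 0, 0],
])

```text
time_s: 11.8
tcp_pos: [551.1, -128.8, 264.8]
orientation: [0.534, 0.463, -0.53, 0.469]
force: [0.3, 0.4, -1.3]
grip_width: 0.126
```

arm_command([
  [1, 0, 0, 0],
  [0, 0, 0, 0],
])

```text
time_s: 12.0
tcp_pos: [551.1, -128.7, 263.7]
orientation: [0.534, 0.463, -0.53, 0.469]
force: [1.2, -0.1, -1.7]
grip_width: 0.13
```

arm_command([
  [1, 0, 0, 0],
  [0, 0, 0, 0],
])

```text
time_s: 12.2
tcp_pos: [551.3, -128.8, 262.9]
orientation: [0.534, 0.463, -0.53, 0.469]
force: [-0.5, 0.1, 0.3]
grip_width: 0.126
```

arm_command([
  [1, 0, 0, 0],
  [0, 0, 0, 0],
])

```text
time_s: 12.4
tcp_pos: [551.3, -128.8, 262.8]
orientation: [0.534, 0.462, -0.53, 0.469]
force: [-1.8, 0.7, 2.0]
grip_width: 0.127
```

Run:
```python
from h import *
print(observe()["force"],observe()["torque"])
p=camera("scene");cv2.imwrite("pics/s10.png",cv2.resize(p["color"][150:250,240:320],None,fx=6,fy=6,interpolation=cv2.INTER_CUBIC))
p=camera("wrist");cv2.imwrite("pics/w10.png",cv2.resize(p["color"][60:290,220:430],None,fx=2.6,fy=2.6,interpolation=cv2.INTER_CUBIC))
```

```text
[-1.83460321  0.68366259  1.9738531 ] [ 0.10307247  0.48502831 -0.01583259]
```

View pics/s10.png

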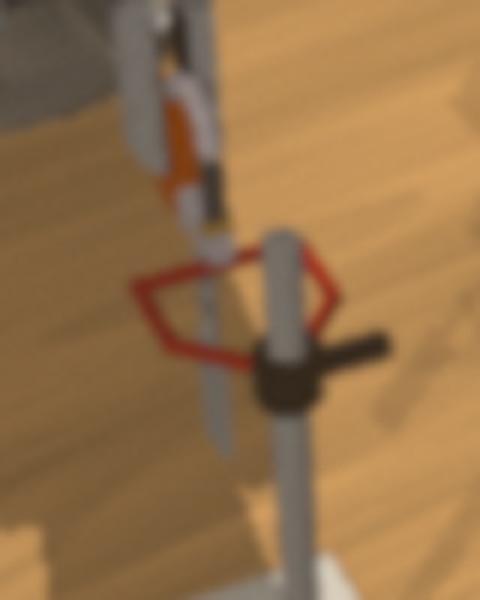

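View pics/w10.png

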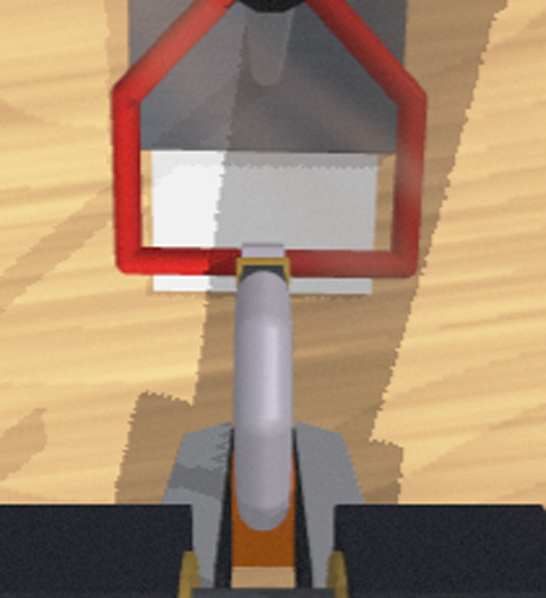

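arm_command([
  [-5, 0, 0, 0],
  [-2, -10, 0, 0],
  [0, -15, 0, 0],
  [0, -3, 0, 0],
  [0, 0, 0, 0],
])

```text
time_s: 13.0
tcp_pos: [520.3, -124.6, 269.3]
orientation: [0.534, 0.463, -0.53, 0.469]
force: [-0.3, -0.1, -1.8]
grip_width: 0.124
```

Run:
```python
from h import *
rel([526.4,-125.5,219.4],-.132);print(Rt()[:,0].round(4))
```

```text
tcp [ 520.3 -124.6  269.3] yaw -0.1332 F [-0.3 -0.1 -1.8] t 13.0 tool shift [50.   5.7 -0. ] dist 50.3 turn -0.0012
[ 0.0099 -0.0028 -0.9999]
```

arm_command([
  [15, 0, 0, 0],
  [20, 0, 0, 0],
  [15, 0, 0, 0],
  [0, 0, 0, 0],
  [0, 0, 0, 0],
])

```text
time_s: 13.5
tcp_pos: [520.9, -125.0, 219.1]
orientation: [0.535, 0.462, -0.53, 0.469]
force: [-0.8, 0.4, -1.1]
grip_width: 0.126
```

Run:
```python
from h import *
rel([526.4,-125.5,219.4],-.132);print(Rt()[:,0].round(4))
p=camera("wrist");cv2.imwrite("pics/w11.png",cv2.resize(p["color"][60:290,220:430],None,fx=2.6,fy=2.6,interpolation=cv2.INTER_CUBIC))
p=camera("scene");cv2.imwrite("pics/s11.png",cv2.resize(p["color"][150:250,240:320],None,fx=6,fy=6,interpolation=cv2.INTER_CUBIC))
```

```text
tcp [ 520.9 -125.   219.1] yaw -0.1334 F [-0.8  0.4 -1.1] t 13.5 tool shift [-0.3  5.5 -0.2] dist 5.6 turn -0.0014
[ 0.0124 -0.0036 -0.9999]
```

View pics/w11.png

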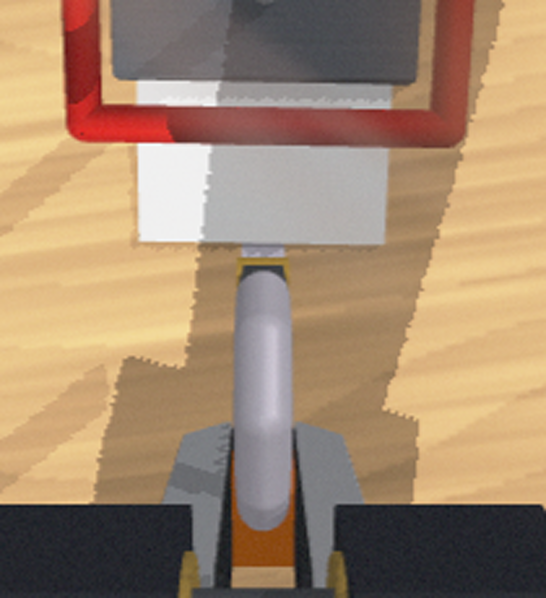

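View pics/s11.png

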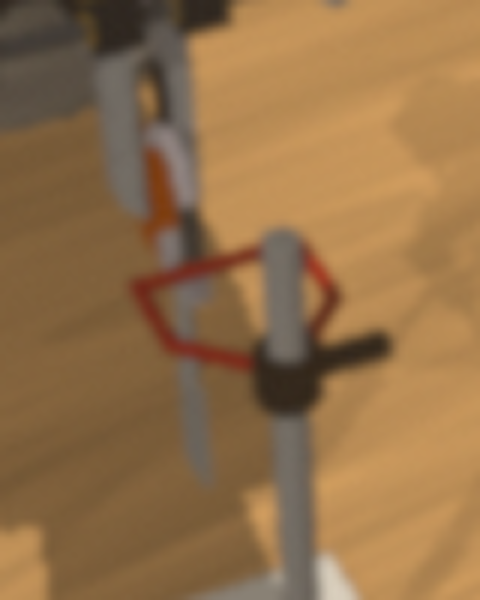

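arm_command([
  [0, 10, 0, 0],
  [0, 8, 0, 0],
  [0, 0, 0, 0],
])

```text
time_s: 13.9
tcp_pos: [541.5, -127.9, 221.5]
orientation: [0.535, 0.461, -0.529, 0.47]
force: [-0.0, -1.0, -1.2]
grip_width: 0.128
```

arm_command([
  [0, 3, 0, 0],
  [0, 0, 0, 0],
])

```text
time_s: 14.1
tcp_pos: [545.2, -128.3, 221.7]
orientation: [0.536, 0.461, -0.529, 0.47]
force: [-0.4, -0.4, -1.7]
grip_width: 0.122
```

arm_command([
  [0, 3, 0, 0],
  [0, 0, 0, 0],
])

```text
time_s: 14.3
tcp_pos: [547.5, -128.6, 221.4]
orientation: [0.535, 0.461, -0.529, 0.47]
force: [-2.7, 0.3, 0.3]
grip_width: 0.127
```

arm_command([
  [0, 3, 0, 0],
  [0, 0, 0, 0],
])

```text
time_s: 14.5
tcp_pos: [549.9, -129.0, 221.3]
orientation: [0.535, 0.461, -0.53, 0.47]
force: [-4.2, 0.7, 0.7]
grip_width: 0.125
```

arm_command([
  [0.7, 3, 0, 0],
  [0, 0, 0, 0],
])

```text
time_s: 14.7
tcp_pos: [552.2, -129.3, 220.4]
orientation: [0.534, 0.462, -0.53, 0.469]
force: [-4.5, 1.2, -1.7]
grip_width: 0.127
```

arm_command([
  [0.5, 3, 0, 0],
  [0, 0, 0, 0],
])

```text
time_s: 14.9
tcp_pos: [554.3, -129.7, 219.5]
orientation: [0.534, 0.462, -0.531, 0.469]
force: [-4.3, 0.9, -3.2]
grip_width: 0.13
```

arm_command([
  [0, 3, 0, 0],
  [0, 0, 0, 0],
])

```text
time_s: 15.1
tcp_pos: [556.2, -129.9, 219.2]
orientation: [0.534, 0.463, -0.531, 0.468]
force: [-6.3, 0.6, -2.6]
grip_width: 0.13
```

Gate yielding as expected (~5 N), 10 mm in.

arm_command([
  [0, 3, 0, 0],
  [0, 0, 0, 0],
])

```text
time_s: 15.3
tcp_pos: [558.1, -130.3, 218.8]
orientation: [0.533, 0.463, -0.531, 0.468]
force: [-5.1, 0.4, -4.3]
grip_width: 0.124
```

arm_command([
  [0, 3, 0, 0],
  [0, 0, 0, 0],
])

```text
time_s: 15.5
tcp_pos: [560.0, -130.6, 218.3]
orientation: [0.533, 0.463, -0.532, 0.467]
force: [-3.6, 1.1, -6.5]
grip_width: 0.127
```

arm_command([
  [0, 3, 0, 0],
  [0, 0, 0, 0],
])

```text
time_s: 15.7
tcp_pos: [562.1, -131.0, 217.9]
orientation: [0.533, 0.464, -0.532, 0.467]
force: [-4.0, 0.6, -8.5]
grip_width: 0.121
```

arm_command([
  [-0.5, 3, 0, 0],
  [0, 0, 0, 0],
])

```text
time_s: 15.9
tcp_pos: [564.3, -131.3, 218.1]
orientation: [-0.532, -0.464, 0.532, -0.467]
force: [-2.8, 1.2, -7.2]
grip_width: 0.123
```

arm_command([
  [0, 3, 0, 0],
  [0, 0, 0, 0],
])

```text
time_s: 16.1
tcp_pos: [566.5, -131.6, 217.7]
orientation: [-0.532, -0.464, 0.533, -0.466]
force: [-0.8, 0.1, -9.2]
grip_width: 0.122
```

Run:
```python
from h import *
rel([0,0,0]);print(Rt()[:,0].round(4),observe()["torque"])
p=camera("wrist");cv2.imwrite("pics/w12.png",cv2.resize(p["color"][60:290,220:430],None,fx=2.6,fy=2.6,interpolation=cv2.INTER_CUBIC))
p=camera("scene");cv2.imwrite("pics/s12.png",cv2.resize(p["color"][150:250,240:320],None,fx=6,fy=6,interpolation=cv2.INTER_CUBIC))
```

```text
tcp [ 566.5 -131.6  217.7] yaw -0.1341 F [-0.8  0.1 -9.2] t 16.1 tool shift [ 216.6 -579.4  -55.2] dist 621.0 turn None
[ 0.0012 -0.0028 -1.    ] [0.09863549 0.54647089 0.01539312]
```

View pics/w12.png

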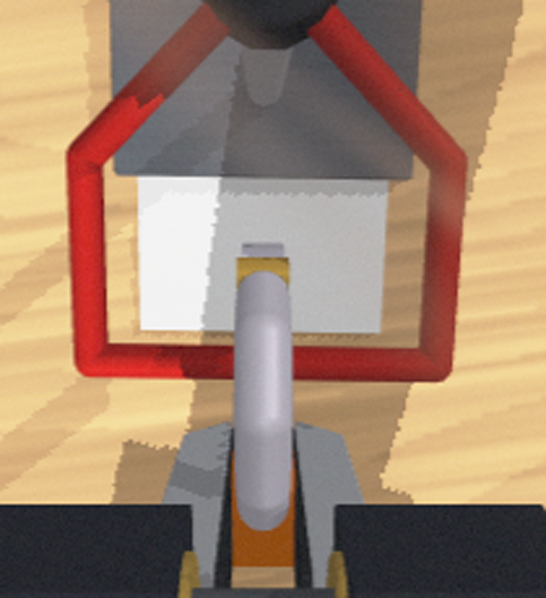

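View pics/s12.png

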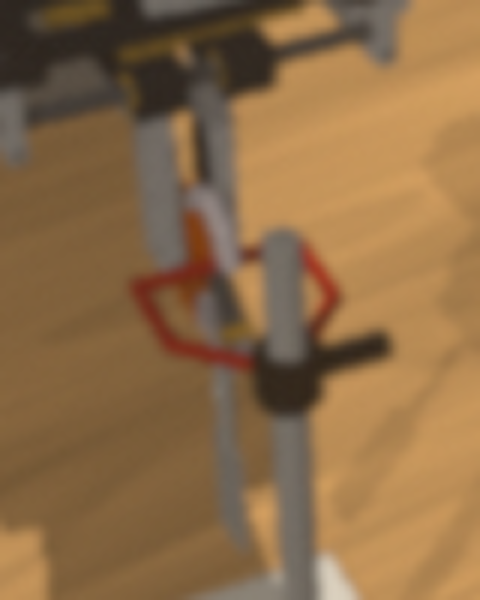

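arm_command([
  [-0.5, 3, 0, 0],
  [0, 0, 0, 0],
])

```text
time_s: 16.4
tcp_pos: [568.9, -132.0, 218.0]
orientation: [-0.532, -0.464, 0.533, -0.466]
force: [0.2, -0.1, -10.3]
grip_width: 0.127
```

arm_command([
  [-0.5, 3, 0, 0],
  [0, 0, 0, 0],
])

```text
time_s: 16.6
tcp_pos: [572.1, -132.5, 218.3]
orientation: [-0.532, -0.464, 0.533, -0.466]
force: [2.7, -0.4, -13.3]
grip_width: 0.123
```

arm_command([
  [2, 0, 0, 0],
  [0, 0, 0, 0],
])

```text
time_s: 16.8
tcp_pos: [573.5, -132.6, 217.1]
orientation: [0.533, 0.464, -0.532, 0.467]
force: [0.2, -0.3, -2.1]
grip_width: 0.124
```

arm_command([
  [2, 0, 0, 0],
  [0, 0, 0, 0],
])

```text
time_s: 17.0
tcp_pos: [574.5, -132.7, 216.0]
orientation: [0.533, 0.463, -0.531, 0.468]
force: [-0.3, 0.2, -1.7]
grip_width: 0.125
```

Run:
```python
from h import *
rel([0,0,0]);print(Rt()[:,0].round(4),observe()["torque"])
p=camera("wrist");cv2.imwrite("pics/w13.png",cv2.resize(p["color"][60:290,220:430],None,fx=2.6,fy=2.6,interpolation=cv2.INTER_CUBIC))
p=camera("scene");cv2.imwrite("pics/s13.png",cv2.resize(p["color"][150:250,240:320],None,fx=6,fy=6,interpolation=cv2.INTER_CUBIC))
```

```text
tcp [ 574.5 -132.7  216. ] yaw -0.1341 F [-0.3  0.2 -1.7] t 17.0 tool shift [ 211.8 -588.5  -55.2] dist 627.9 turn None
[ 0.0064 -0.0035 -1.    ] [ 0.04218375  0.05961949 -0.00407217]
```

View pics/w13.png

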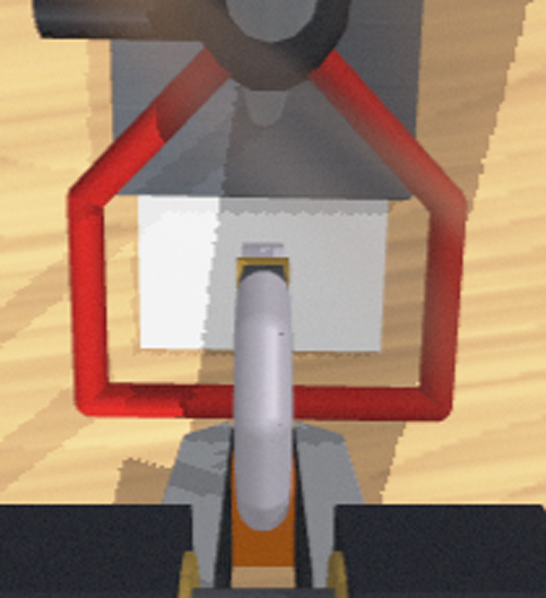

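View pics/s13.png

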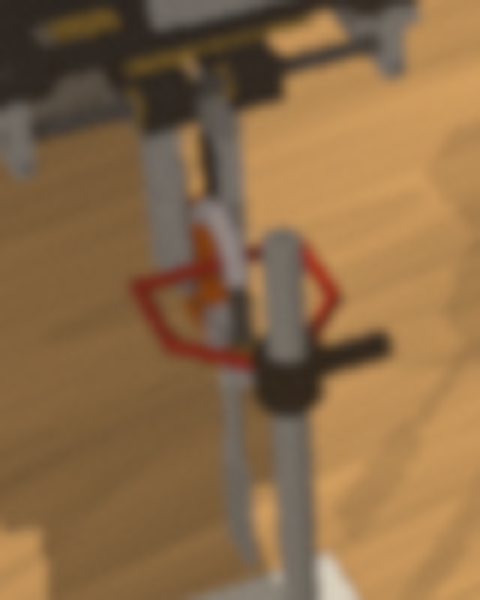

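arm_command([
  [3, -3, 0, 0],
  [5, -1, 0, 0],
  [5, 0, 0, 0],
  [0, 0, 0, 0],
])

```text
time_s: 17.5
tcp_pos: [570.2, -132.1, 202.1]
orientation: [0.533, 0.463, -0.531, 0.468]
force: [0.6, 0.1, -1.6]
grip_width: 0.129
```

arm_command([
  [2, 0, 0, 0],
  [0, 0, 0, 0],
])

```text
time_s: 17.7
tcp_pos: [570.1, -132.2, 199.7]
orientation: [0.533, 0.463, -0.532, 0.468]
force: [0.5, -0.3, -2.1]
grip_width: 0.128
```

arm_command([
  [1, 0, 0, 0],
  [0, 0, 0, 0],
])

```text
time_s: 17.9
tcp_pos: [570.3, -132.1, 198.7]
orientation: [0.533, 0.463, -0.531, 0.468]
force: [-0.1, -0.8, -1.6]
grip_width: 0.123
```

arm_command([
  [1, 0, 0, 0],
  [0, 0, 0, 0],
])

```text
time_s: 18.1
tcp_pos: [570.4, -132.2, 197.7]
orientation: [0.533, 0.463, -0.531, 0.468]
force: [0.9, 0.2, -1.7]
grip_width: 0.126
```

arm_command([
  [1, 0, 0, 0],
  [0, 0, 0, 0],
])

```text
time_s: 18.3
tcp_pos: [570.6, -132.2, 196.9]
orientation: [0.533, 0.463, -0.531, 0.468]
force: [-0.6, 0.6, 0.2]
grip_width: 0.127
```

arm_command([
  [0.7, 0, 0, 0],
  [0, 0, 0, 0],
])

```text
time_s: 18.5
tcp_pos: [570.8, -132.2, 196.7]
orientation: [0.534, 0.463, -0.531, 0.468]
force: [-2.6, 0.3, 1.8]
grip_width: 0.124
```

Run:
```python
from h import *
p=camera("wrist");cv2.imwrite("pics/w14.png",cv2.resize(p["color"][60:290,220:430],None,fx=2.6,fy=2.6,interpolation=cv2.INTER_CUBIC))
p=camera("scene");cv2.imwrite("pics/s14.png",cv2.resize(p["color"][150:250,240:320],None,fx=6,fy=6,interpolation=cv2.INTER_CUBIC))
```

```text
(no output)
```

View pics/w14.png

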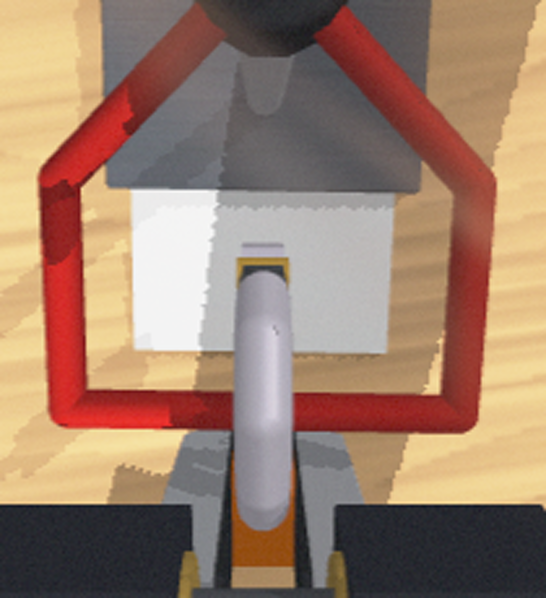

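View pics/s14.png

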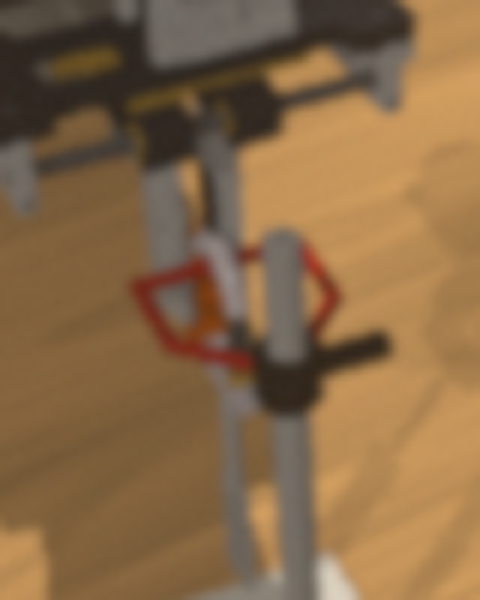

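arm_command([
  [0, 0, 0, 0],
  [0, 0, 0, 0],
  [0, 0, 0, 0],
  [0, 0, 0, 0],
  [0, 0, 0, 0],
  [0, 0, 0, 0],
  [0, 0, 0, 0],
  [0, 0, 0, 0],
], gripper=40)

```text
time_s: 19.4
tcp_pos: [571.0, -132.2, 196.4]
orientation: [0.534, 0.462, -0.531, 0.468]
force: [0.1, 0.1, -0.2]
grip_width: 0.401
```

Run:
```python
from h import *
print(observe()["force"])
p=camera("wrist");cv2.imwrite("pics/w15.png",cv2.resize(p["color"][60:290,220:430],None,fx=2.6,fy=2.6,interpolation=cv2.INTER_CUBIC))
p=camera("scene");cv2.imwrite("pics/s15.png",cv2.resize(p["color"][150:250,240:320],None,fx=6,fy=6,interpolation=cv2.INTER_CUBIC))
```

```text
[ 0.10411439  0.08784831 -0.20717928]
```

View pics/w15.png

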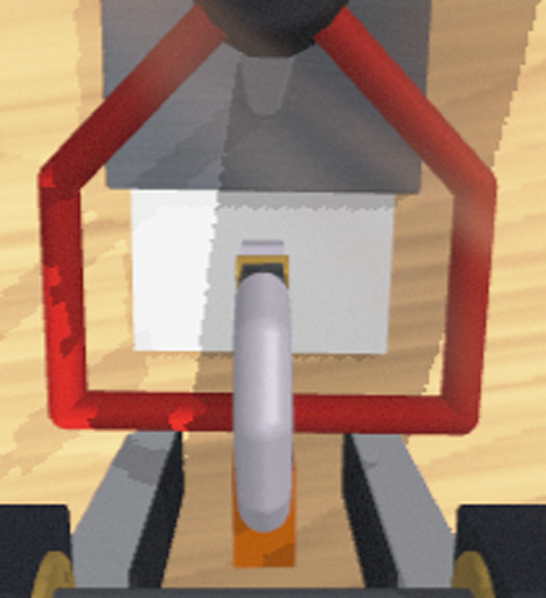

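View pics/s15.png

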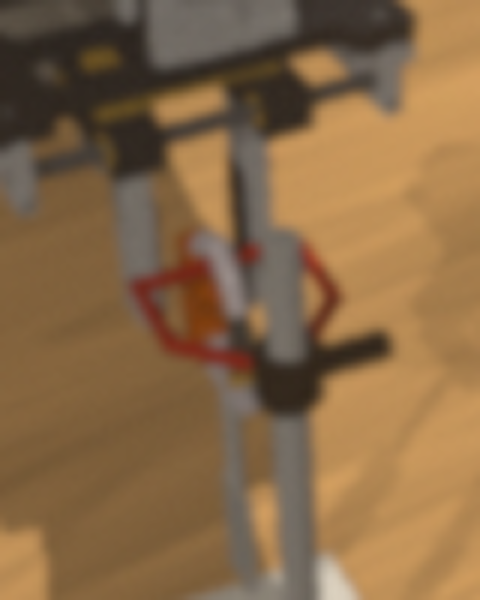

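Hanging with clear fingers on both sides. Retreat straight up, a little back.

arm_command([
  [-10, 0, 0, 0],
  [-20, 0, 0, 0],
  [-30, 0, 0, 0],
  [-40, -10, 0, 0],
  [-40, -20, 0, 0],
  [-20, -20, 0, 0],
  [0, -10, 0, 0],
  [0, 0, 0, 0],
  [0, 0, 0, 0],
])

```text
time_s: 20.4
tcp_pos: [508.0, -122.8, 366.0]
orientation: [0.534, 0.462, -0.531, 0.469]
force: [0.5, 0.7, 0.0]
grip_width: 0.401
```

Run:
```python
from h import *
print(observe()["force"],observe()["tcp_pos"])
p=camera("wrist");cv2.imwrite("pics/w16.png",p["color"])
p=camera("scene");cv2.imwrite("pics/s16.png",cv2.resize(p["color"][140:250,230:400],None,fx=4.5,fy=4.5,interpolation=cv2.INTER_CUBIC))
```

```text
[0.45985858 0.65906363 0.0199772 ] [ 507.96036495 -122.8152336   365.99598095]
```

View pics/w16.png

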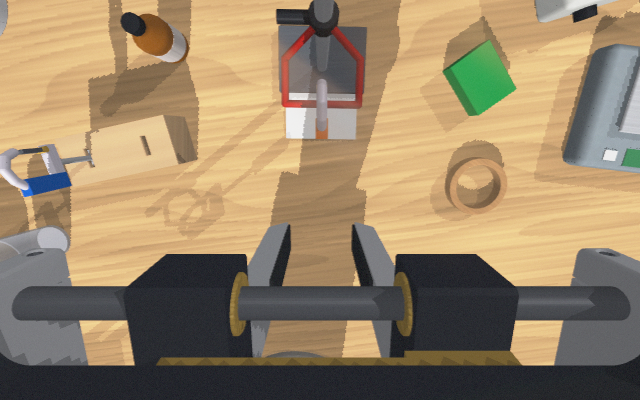

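View pics/s16.png

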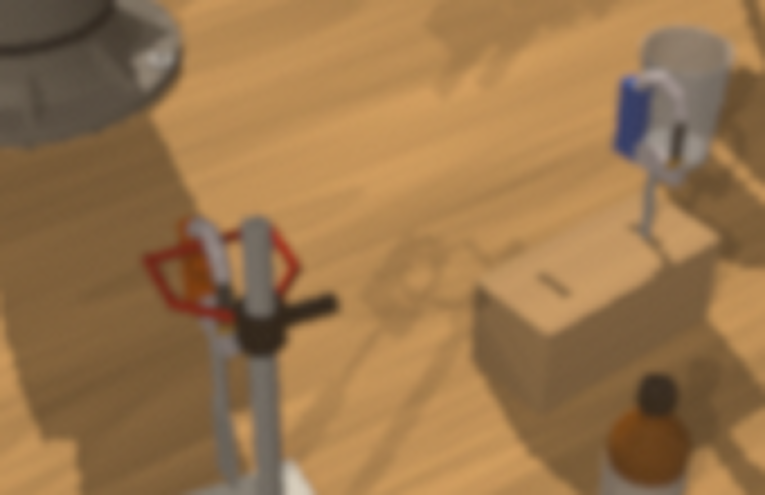

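The wrist picture shows the spatula hanging at (322, 105), with its arch over the bar and the gripper well clear. The scene picture shows the blue spatula still in the rack and the other things in place.

```bash
python3 -c "
from rig import *
print(hand_in())"
```

```text
the job is handed in; nothing more can be done
None
```

The orange spatula is hanging by its snap hook from the front bar of the red loop. I handed the job in at about 20.5 s, well under the 72 s limit.

- **Finding the bar:** I gripped the spatula by its tab, lifted it out of the rack and lowered the foot's underside onto the bar until I felt about 4 N. That put the bar's centre at about 239 mm; the camera fit had given 240 mm.
- **Passing the gate:** The gate yielded at about 3–6 N along the press. It had not sprung shut after 26 mm of travel, slightly past the expected 18–25 mm. By then the downward force had grown to about 13 N, so I stopped pressing and lowered the spatula 1–2 mm. The force dropped straight away, and the next picture showed the gate upright and shut.
- **Seating and release:** I lowered the hook onto the bar with about 3–4 N, where the bar's height matched the hook seat to within 1 mm, then opened the gripper and moved up and back.
- **Last checks:** The wrist and scene pictures show the spatula hanging with the bar in its arch, the gripper clear of it and reading no force. The blue spatula is still in the rack, and the other items I could see had not moved. The post hides part of the gate in the final scene picture, so my clearest view of it shut is from just before seating.

The largest force reading I saw was about 14 N, against the 30 N limit; I only read it after each move. No check failed.

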